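Show the wells of the medallion case and ease its lid shut

TASK

Show the contents of the specimen case whose lid bears the round medallion to the overhead camera: with the fingertips press down the brass lever at that case's side until the lid stands fully open, and keep it fully open for three seconds. Then let the lever come up slowly under your fingers, so that the lid closes completely without slamming, and move clear. Work the lid by its lever only, press without force or pinching, and leave the other case and everything else on the table where it is.

Things in the scene. Friction and masses are not known exactly. Their poses are not given: they have to be found in the camera images.
- case_round: Fixed mahogany case, 180 (x) x 220 (y) x 85 mm high, six wells under a lid bearing a ROUND blue-and-white jasperware medallion (76 mm across). Origin: centre of its underside, which stands 0 to 30 mm above the table on a plinth; -x is its front, roughly towards the robot; -y is its right side, with the lever. The cases are otherwise alike, may swap places. Carries lid and lever.
- lid_round: Its lid, 184 x 224 x 14 mm, bearing a ROUND blue-and-white jasperware medallion (76 mm across). Origin: mid hinge line, 90 mm behind the case's centre, 85 mm above its underside; shut, it reaches 182 mm along -x, axes as the case's. Linked: lid angle = 2.9 x lever angle, 1.04 rad at the stop. Its weight drives the lever back up; no latch, hardly any damping: let go, it slams.
- lever_round (a joint): Angle of case_round's brass lever, rad: 0 = level, at rest, lid shut; grows as the front pad is pressed down; 0.36 = at its stop, lid fully open. Pressing takes about 4 to 12 N, up to 40 N is harmless. The pad is sprung on the lever: firm up to 14 N, beyond that (at the stop) it gives up to 10 mm more at 2 N per mm. Turns about the case's y axis through pivot_round.
- pad_round (a point): Centre of the top of that lever's flat pad, the place to press: 40 (x) x 34 (y) x 8 mm. At rest 86 mm above the case's underside, 160 mm in front (-x) and 130 mm to the right (-y) of the case's centre, axes as the case's. At the stop it has sunk 53 mm (to 33 mm above it), moved 12 mm towards +x of the case and tilted 0.36 rad, front edge lowest.
- pivot_round (a point): Fulcrum of that lever, fixed: 10 mm in front (-x) and 130 mm to the right (-y) of the case's centre, 80 mm above its underside, axes as the case's. At rest the pad point lies 150 mm in front (-x) of it and 6 mm higher.
- case_oblong: Fixed mahogany case, 180 (x) x 220 (y) x 85 mm high, six wells under a lid bearing an OBLONG blue-and-white jasperware plaque (46 x 110 mm). Origin: centre of its underside, which stands 0 to 30 mm above the table on a plinth; -x is its front, roughly towards the robot; -y is its right side, with the lever. The cases are otherwise alike, may swap places. Carries lid and lever.
- lid_oblong: Its lid, 184 x 224 x 14 mm, bearing an OBLONG blue-and-white jasperware plaque (46 x 110 mm). Origin: mid hinge line, 90 mm behind the case's centre, 85 mm above its underside; shut, it reaches 182 mm along -x, axes as the case's. Linked: lid angle = 2.9 x lever angle, 1.04 rad at the stop. Its weight drives the lever back up; no latch, hardly any damping: let go, it slams.
- lever_oblong (a joint): Angle of case_oblong's brass lever, rad: 0 = level, at rest, lid shut; grows as the front pad is pressed down; 0.36 = at its stop, lid fully open. Pressing takes about 4 to 12 N, up to 40 N is harmless. The pad is sprung on the lever: firm up to 14 N, beyond that (at the stop) it gives up to 10 mm more at 2 N per mm. Turns about the case's y axis through pivot_oblong.
- pad_oblong (a point): Centre of the top of that lever's flat pad, the place to press: 40 (x) x 34 (y) x 8 mm. At rest 86 mm above the case's underside, 160 mm in front (-x) and 130 mm to the right (-y) of the case's centre, axes as the case's. At the stop it has sunk 53 mm (to 33 mm above it), moved 12 mm towards +x of the case and tilted 0.36 rad, front edge lowest.
- pivot_oblong (a point): Fulcrum of that lever, fixed: 10 mm in front (-x) and 130 mm to the right (-y) of the case's centre, 80 mm above its underside, axes as the case's. At rest the pad point lies 150 mm in front (-x) of it and 6 mm higher.
- cup_a: Gold-rimmed white porcelain coffee can, 62 mm wide, 60 mm high, with a small handle; stands in front of the left-hand case. Origin under its centre. Bystander, leave alone.
- cup_b: The same kind of coffee can, in front of the right-hand case. Bystander, leave alone.
- pat: Green majolica butter pat, a low dish 80 mm wide, 12 mm high. Origin under its centre. Bystander.
- hammer: Tapping hammer, steel head, beech handle, 240 mm long, lying along its own x. Bystander.
- loupe: Black and steel loupe, 42 mm wide, 40 mm high. Origin under its centre. Bystander.
- brush: Small dusting brush lying along its own x. Bystander.
- jar: Little lidded white porcelain jar, 52 mm wide, 62 mm high. Origin under its centre. Bystander.

How it is judged:
By the outcome, as a careful person would: the job done as asked, in the order asked, and still so for the second after the job is handed in, with the robot touching nothing.
It also fails if it takes over 45 s, if anything falls off the work surface, if the arm or the gripper's body presses on something with over 40 N, if the wrist force passes 120 N, or if a joint passes its speed limit or range.

ROBOT

A 6-joint arm with a two-finger parallel gripper is mounted at the origin on the work surface. World frame = base frame: x ahead of the robot, y to its left, z up, the work surface at z = 0. Lengths are in mm, angles in degrees, forces in N, time in s.
With the tool pointing down it reaches from about 300 to 850 mm from the base axis. Payload 4.2 kg.
Tool frame: the origin (TCP) lies at the centre of the arm's flange, where the gripper is bolted on; the fingertips stand 191 mm ahead of it and the grasp point (between the pads) lies 172 mm ahead of it; y points along the fingers, x is the direction in which the jaws open and shut, and the axes are right-handed (so a half turn about y gives the same grasp; the last joint's range is limited). The gripper opens to 91 mm and grips with 3 to 60 N. Pads are 32 mm wide; open, the fingers measure 118 mm over their backs; the gripper's body (76 mm by 178 mm) begins 60 mm behind the grasp point.
Start: joints at [-76.49, 18.312, 89.639, -0, 72.044, -1.146], TCP at [145.484, -556.289, 404.776] pointing down, gripper open.
Joint ranges: [-177.97, 177.97], [-48.28, 115.42], [12.27, 149.76], [-77.06, 257.06], [2.81, 150.46], [-146.56, 146.56]. Speed limits (degrees/s): [147.25, 147.25, 180, 180, 180, 180].

INTERFACE

Orientations are given as [roll, pitch, yaw] about the fixed x, y, z axes, in that order (R = Rz(yaw) Ry(pitch) Rx(roll)).
In Python, from workcell import env gives the robot as it stands.
- The arm moves only by the tool carry_out, never from a script. Its argument "increments" is a list of rows, each a list of 3 entries, a list of its own where there are three numbers: the turn, a rotation vector about the tool's x, y, z in rad, then the shift along the tool's x, y, z in mm, then the closure, from 0 (fully open) to 1 (shut). In form: [[[wx, wy, wz], [dx, dy, dz], claw], ...]. A call has 1 to 10 rows; each row is the pose to reach, as a shift and turn from the pose commanded when the call began, along the tool's axes at that moment; what a row does not reach only later rows make up. A row lasts 1/12 s, in which the tool goes at most 41.7 mm and 7.16 degrees, less where a joint would pass 70% of its speed; a pose out of reach is approached as far as the arm can. A call with a gripper value outside its range is refused whole. The fingers move at their own pace and stop on an object; "force" is the grip in N (left out, the last holds). Time passes only in rows, so rows that repeat a pose let the fingers close. It gives the time, the measured TCP pose, the force and the opening at its end, in the units of the state.
- env.state(): the state, without advancing time (a new reading comes with each control period).
- env.grab_frame(name): name is "side" or "top"; returns a dict with "frame" (480x640x3 uint8, blue, green, red), "z_map" (480x640 float32, mm along the optical axis (not along the pixel's ray), 0 where there is no reading), "camera_matrix" (3x3 intrinsics, pixels), "rvec" (rotation vector, rad) and "tvec" (3), from world to camera coordinates, as OpenCV has them. Camera axes: x right, y down, z forward; pixel columns grow to the right and rows downward; lengths in mm; the calibration is good to about 2 mm. A picture is of the moment at which its call begins.
- env.job_done(): hands the job in, once; it reports no verdict.
The state is a dict: "time_s": time; "qpos": joint angles; "qvel": joint speeds; "effort": joint torques, N m; "ee_pos": TCP position; "ee_rot": TCP orientation; "force": force on the tool from outside, world axes, zero at the start; "torque": the same for the moment, N m; "gripper_width": finger opening in mm.
Only numpy, scipy, OpenCV 4.12 (cv2) and the standard library are available. Lean on these libraries where they do the work, as an engineer would, in place of code of your own. Each camera call takes 0.05 s, during which the arm holds its last target. There are 200 camera calls.

## Working session

There is one attempt and no reset: what is moved stays moved. The work goes in short steps, Python scripts to look and compute and a tool call to move; the robot and the scene stay as the last step left them, time stands still between calls to the robot, and variables do not carry over. Pictures are saved under pics/ and viewed, about 8 in all and at most 12, crops included, and the job is handed in when it is done.

Besides the shell and the picture viewer there is one more tool, called after "Request:" as name(argument=value, ...), one argument or row to a line, values as JSON. carry_out: Moves the arm, as the interface text tells. Its arguments: {"type":"object","properties":{"increments":{"type":"array","items":{"type":"array"}},"force":{"type":"number"}},"required":["increments"]}

```bash
mkdir -p pics
cat > h.py <<'E'
import numpy as np, cv2
from workcell import env
def grab(n):
    g=env.grab_frame(n); K=np.array(g["camera_matrix"]);R=cv2.Rodrigues(np.array(g["rvec"],float))[0];t=np.array(g["tvec"],float).ravel()
    z=g["z_map"]; v,u=np.mgrid[:480,:640]
    c=np.stack([(u-K[0,2])/K[0,0]*z,(v-K[1,2])/K[1,1]*z,z],-1)
    P=(c-t)@R   # world
    P[z==0]=np.nan
    return g["frame"],P
E
python3 - <<'E'
from h import *
for n in("top","side"):
    f,P=grab(n); cv2.imwrite(f"pics/{n}0.png",f); np.save(n+"0.npy",P)
print(env.state())
E
```

```text
{'time_s': 0.1, 'qpos': array([-7.64896402e+01,  1.83472455e+01,  8.97004449e+01, -6.59267010e-04,
        7.20446880e+01, -1.14413499e+00]), 'qvel': array([ 0.05003615, -0.12240964, -0.08135899, -0.01947849, -0.08368293,
       -0.03267994]), 'effort': array([ 8.89881940e-04, -4.13332593e+01, -2.32508558e+01,  7.30008865e-02,
        4.21965925e-02, -4.46202580e-05]), 'ee_pos': array([ 145.44848958, -556.13614267,  404.00448882]), 'ee_rot': array([-89.99878213,   0.0923725 , -75.34530048]), 'force': array([ 0.26270186, -0.07479332,  0.66726901]), 'torque': array([ 0.00889058, -0.00953107, -0.02703731]), 'gripper_width': 91.33601028768835}
```

View pics/top0.png

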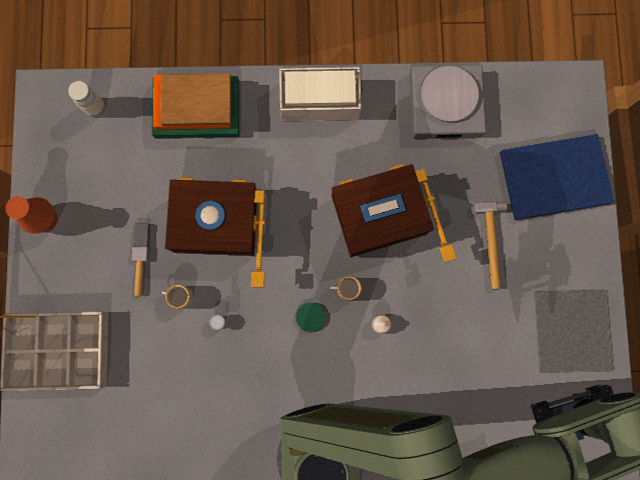

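View pics/side0.png

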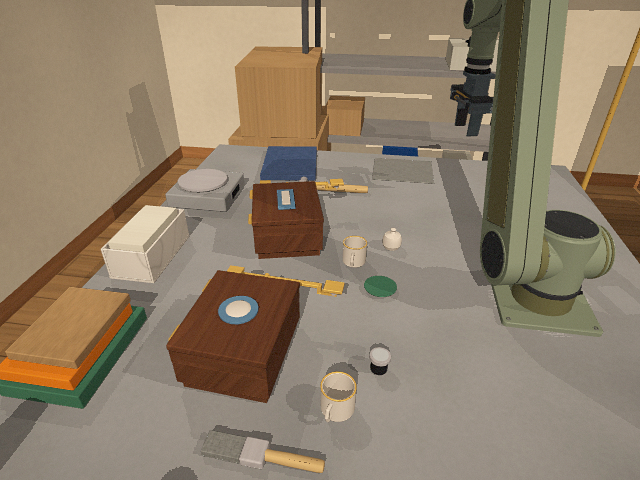

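Top view: the round-medallion case is on the left (medallion at pixel 210,215), with its lever along column ~260 and its pad at (258,279). The oblong case is on the right. The coffee can nearest that pad is at (178,296) and the pat is at (312,317). In the side view the round lever's pad is at (333,288).

Run:
```python
from h import *
f=cv2.imread("pics/top0.png");P=np.load("top0.npy")
def patch(u,v,r=2): return np.nanmedian(P[v-r:v+r+1,u-r:u+r+1].reshape(-1,3),0).round(1)
for n,p in dict(med=(210,215),pad=(258,279),lev=(260,230),table=(210,350),jar=(381,324),loupe=(218,322),cupb=(348,288)).items(): print(n,patch(*p))
# lid rect
reg=np.zeros(f.shape[:2],bool);reg[170:265,155:262]=1
zt=patch(210,215)[2]
m=reg&(abs(P[...,2]-zt)<7)
hsv=cv2.cvtColor(f,cv2.COLOR_BGR2HSV)
gold=(hsv[...,0]>15)&(hsv[...,0]<30)&(hsv[...,1]>150)&(hsv[...,2]>120)
m&=~gold
m=cv2.morphologyEx(m.astype(np.uint8),cv2.MORPH_OPEN,np.ones((7,7)))>0
q=P[m][:,:2].astype(np.float32);print("lid",cv2.minAreaRect(q),np.median(P[m][:,2]))
reg[:]=0;reg[180:300,245:275]=1
g=gold&reg
pad=g.copy();pad[:270]=0
print("pad",cv2.minAreaRect(P[pad][:,:2].astype(np.float32)),np.nanmedian(P[pad],0))
# side pad
f=cv2.imread("pics/side0.png");S=np.load("side0.npy")
hsv=cv2.cvtColor(f,cv2.COLOR_BGR2HSV)
gs=(hsv[...,0]>15)&(hsv[...,0]<30)&(hsv[...,1]>150)&(hsv[...,2]>120)
gs[:280]=0;gs[296:]=0;gs[:,:320]=0;gs[:,348:]=0
print("sidepad",np.nanmedian(S[gs],0),gs.sum())
```

```text
med [636.4 270.6 128.8]
pad [469.9 150.1 107.4]
lev [601.3 146.2 101.9]
table [289.2 290.    1.8]
jar [ 348.3 -168.7   61. ]
loupe [363.3 262.5  42.2]
cupb [448.8 -87.9   5.5]
lid ((642.0349731445312, 282.3656005859375), (22.221176147460938, 19.691669464111328), 0.6838024258613586) 128.19098698478706
pad ((476.2455749511719, 155.95098876953125), (50.01350021362305, 37.690513610839844), 0.0825178399682045) [470.77755098 152.65874995 106.05495232]
sidepad [477.52728013 157.90843281 105.46318235] 262
```

Run:
```python
from h import *
P=np.load("top0.npy")
reg=np.zeros(P.shape[:2],bool);reg[170:265,155:255]=1
m=reg&(P[...,2]>110)
m=cv2.morphologyEx(m.astype(np.uint8),cv2.MORPH_OPEN,np.ones((5,5)))>0
r=cv2.minAreaRect(P[m][:,:2].astype(np.float32));print(r,np.median(P[m][:,2]))
# long-edge fits
q=P[m][:,:2]
for s in(P[265:295,245:272],):
    k=(s[...,2]>95)&(s[...,2]<115);print("pad",s[k].mean(0),s[k].min(0),s[k].max(0),k.sum(),cv2.minAreaRect(s[k][:,:2].astype(np.float32)))
# front/back edge lines: per column extremes
cols=range(180,245,4)
for nm,fn in(("front",max),("back",min)):
    pts=np.array([P[fn(np.where(m[:,c])[0]),c,:2] for c in cols]);print(nm,np.degrees(np.polyfit(pts[:,1],pts[:,0],1)[0]),pts.mean(0))
```

```text
((638.0736694335938, 273.0690002441406), (225.1884307861328, 185.92527770996094), 86.62688446044922) 119.86963074908753
pad [473.57248955 152.6629601  105.86776896] [450.0151276  137.08887407  95.58228903] [507.33592724 171.4134391  114.51569597] 214 ((479.3628234863281, 152.29592895507812), (34.02226638793945, 56.501365661621094), 85.08709716796875)
front 3.4029738315789926 [546.08311522 266.71570739]
back 2.3638720705433656 [727.26501294 266.87024716]
```

```bash
cat > plan.py <<'E'
import numpy as np, json, os
from scipy.spatial.transform import Rotation as Ro
C=np.array([638,273,20.]); YAW=-3.2
def tip2tcp(tip,R): return np.array(tip)-191*R.apply([0,1,0])
def lever(th,gap=0.,off=(0,0)):   # case-frame rigid rotation about pivot; th rad
    Rc=Ro.from_euler('z',YAW,degrees=True); Rl=Ro.from_euler('y',-th)
    tip=Rc.apply(Rl.apply([-150+off[0],off[1],6+gap])+[-10,-130,80])+C
    R=Rc*Rl*Ro.from_euler('xyz',[-90,0,-90],degrees=True)
    return tip2tcp(tip,R),R
def load():
    if os.path.exists("cmd.json"):
        d=json.load(open("cmd.json")); return np.array(d[0]),Ro.from_quat(d[1])
    return np.array([145.484,-556.289,404.776]),Ro.from_euler('xyz',[-90,0,-75.344],degrees=True)
def rows(targets,p,R,claw):
    out=[]
    for tp,tR in targets:
        w=(R.inv()*tR).as_rotvec(); d=R.inv().apply(tp-p)
        out.append([[round(x,4) for x in w],[round(x,1) for x in d],claw])
    return out
def after(row,p,R): return p+R.apply(row[1]), R*Ro.from_rotvec(row[0])
def save(p,R): json.dump([list(p),list(R.as_quat())],open("cmd.json","w"))
def emit(targets,claw=1):  # targets in calls of 10; chains calls and saves the end (assumes rows sent as printed)
    p,R=load()
    for i in range(0,len(targets),10):
        r=rows(targets[i:i+10],p,R,claw); print(json.dumps(r)); p,R=after(r[-1],p,R)
    save(p,R)
def interp(a,b,n,smooth=True):
    (p0,R0),(p1,R1)=a,b; w=(R0.inv()*R1).as_rotvec()
    s=np.arange(1,n+1)/n
    if smooth: s=s*s*(3-2*s)
    return [(p0+(p1-p0)*x,R0*Ro.from_rotvec(w*x)) for x in s]
E
python3 - <<'E'
from plan import *
t,R=lever(0,60)
t2=t.copy();t2[2]=404.8
a=load();print(t,R.as_euler('xyz',degrees=True))
emit(interp(a,(t2,R),30))
E
```

```text
[470.99268208 152.13414146 357.        ] [-90.    0.  -93.2]
[[[0.0, 0.001, 0.0], [-2.0, -0.0, 1.6], 1], [[0.0, 0.004, 0.0], [-7.7, -0.0, 6.3], 1], [[0.0, 0.0087, 0.0], [-16.9, -0.0, 13.8], 1], [[0.0, 0.0151, 0.0], [-29.3, -0.0, 24.0], 1], [[0.0, 0.0231, 0.0], [-44.7, -0.0, 36.6], 1], [[0.0, 0.0324, -0.0], [-62.7, -0.0, 51.4], 1], [[0.0, 0.043, -0.0], [-83.2, -0.0, 68.2], 1], [[0.0, 0.0547, 0.0], [-105.8, -0.0, 86.7], 1], [[0.0, 0.0673, -0.0], [-130.3, -0.0, 106.7], 1], [[-0.0, 0.0808, -0.0], [-156.3, -0.0, 128.1], 1]]
[[[0.0, 0.0142, 0.0], [-29.2, -0.0, 20.2], 1], [[0.0, 0.0289, 0.0], [-59.5, -0.0, 41.2], 1], [[0.0, 0.044, -0.0], [-90.6, -0.0, 62.7], 1], [[-0.0, 0.0595, -0.0], [-122.3, -0.0, 84.7], 1], [[0.0, 0.075, -0.0], [-154.3, -0.0, 106.9], 1], [[0.0, 0.0906, 0.0], [-186.3, -0.0, 129.0], 1], [[0.0, 0.106, 0.0], [-218.0, -0.0, 151.0], 1], [[0.0, 0.1211, -0.0], [-249.2, -0.0, 172.6], 1], [[0.0, 0.1359, -0.0], [-279.5, -0.0, 193.5], 1], [[0.0, 0.15, -0.0], [-308.6, -0.0, 213.7], 1]]
[[[0.0, 0.0135, -0.0], [-30.3, -0.0, 14.9], 1], [[0.0, 0.0262, -0.0], [-58.7, -0.0, 28.8], 1], [[0.0, 0.0379, -0.0], [-85.0, -0.0, 41.7], 1], [[0.0, 0.0484, -0.0], [-108.7, -0.0, 53.3], 1], [[0.0, 0.0578, -0.0], [-129.7, -0.0, 63.6], 1], [[0.0, 0.0657, -0.0], [-147.5, -0.0, 72.3], 1], [[0.0, 0.0721, -0.0], [-161.9, -0.0, 79.4], 1], [[0.0, 0.0769, -0.0], [-172.6, -0.0, 84.6], 1], [[0.0, 0.0798, -0.0], [-179.3, -0.0, 87.9], 1], [[-0.0, 0.0808, -0.0], [-181.5, -0.0, 89.0], 1]]
```

Request:
carry_out(
  increments=[
    [[0,0.001,0],[-2,0,1.6],1],
    [[0,0.004,0],[-7.7,0,6.3],1],
    [[0,0.0087,0],[-16.9,0,13.8],1],
    [[0,0.0151,0],[-29.3,0,24],1],
    [[0,0.0231,0],[-44.7,0,36.6],1],
    [[0,0.0324,0],[-62.7,0,51.4],1],
    [[0,0.043,0],[-83.2,0,68.2],1],
    [[0,0.0547,0],[-105.8,0,86.7],1],
    [[0,0.0673,0],[-130.3,0,106.7],1],
    [[0,0.0808,0],[-156.3,0,128.1],1],
  ],
  force=10,
)

```text
time_s: 0.93
ee_pos: [230.1, -370.5, 404.7]
ee_rot: [-90.0, 0.0, -80.1]
force: [0.1, 0.5, 0.4]
gripper_width: 27.3
```

Request:
carry_out(
  increments=[
    [[0,0.0142,0],[-29.2,0,20.2],1],
    [[0,0.0289,0],[-59.5,0,41.2],1],
    [[0,0.044,0],[-90.6,0,62.7],1],
    [[0,0.0595,0],[-122.3,0,84.7],1],
    [[0,0.075,0],[-154.3,0,106.9],1],
    [[0,0.0906,0],[-186.3,0,129],1],
    [[0,0.106,0],[-218,0,151],1],
    [[0,0.1211,0],[-249.2,0,172.6],1],
    [[0,0.1359,0],[-279.5,0,193.5],1],
    [[0,0.15,0],[-308.6,0,213.7],1],
  ],
)

```text
time_s: 1.77
ee_pos: [385.9, -28.9, 404.9]
ee_rot: [-90.0, 0.0, -88.6]
force: [0.5, -1.2, -0.3]
gripper_width: 0.2
```

Request:
carry_out(
  increments=[
    [[0,0.0135,0],[-30.3,0,14.9],1],
    [[0,0.0262,0],[-58.7,0,28.8],1],
    [[0,0.0379,0],[-85,0,41.7],1],
    [[0,0.0484,0],[-108.7,0,53.3],1],
    [[0,0.0578,0],[-129.7,0,63.6],1],
    [[0,0.0657,0],[-147.5,0,72.3],1],
    [[0,0.0721,0],[-161.9,0,79.4],1],
    [[0,0.0769,0],[-172.6,0,84.6],1],
    [[0,0.0798,0],[-179.3,0,87.9],1],
    [[0,0.0808,0],[-181.5,0,89],1],
  ],
)

```text
time_s: 2.6
ee_pos: [470.8, 152.9, 404.7]
ee_rot: [-90.0, -0.0, -93.1]
force: [0.7, 0.3, -0.8]
gripper_width: 0.8
```

Run:
```python
from plan import *
emit(interp(load(),lever(0,15),10))
```

```text
[[[0.0, 0.0, 0.0], [-0.0, 2.6, -0.0], 1], [[0.0, 0.0, 0.0], [-0.0, 9.6, -0.0], 1], [[0.0, 0.0, 0.0], [-0.0, 20.0, -0.0], 1], [[0.0, 0.0, 0.0], [-0.0, 32.7, -0.0], 1], [[0.0, 0.0, 0.0], [-0.0, 46.4, -0.0], 1], [[0.0, 0.0, 0.0], [-0.0, 60.1, -0.0], 1], [[0.0, 0.0, 0.0], [-0.0, 72.7, -0.0], 1], [[0.0, 0.0, 0.0], [-0.0, 83.1, -0.0], 1], [[0.0, 0.0, 0.0], [-0.0, 90.2, -0.0], 1], [[0.0, 0.0, 0.0], [-0.0, 92.8, -0.0], 1]]
```

Request:
carry_out(
  increments=[
    [[0,0,0],[0,2.6,0],1],
    [[0,0,0],[0,9.6,0],1],
    [[0,0,0],[0,20,0],1],
    [[0,0,0],[0,33,0],1],
    [[0,0,0],[0,46.4,0],1],
    [[0,0,0],[0,60,0],1],
    [[0,0,0],[0,73,0],1],
    [[0,0,0],[0,83,0],1],
    [[0,0,0],[0,90.2,0],1],
    [[0,0,0],[0,92.8,0],1],
  ],
)

```text
time_s: 3.43
ee_pos: [470.6, 151.5, 310.7]
ee_rot: [-90.1, -0.1, -93.2]
force: [-0.5, -0.4, -1.5]
gripper_width: 0.5
```

Run:
```python
from h import *
s=env.state();print(s['ee_pos'],s['ee_rot'],s['force'],s['qpos'])
f,P=grab("side");cv2.imwrite("pics/s1.png",np.hstack([cv2.resize(f[150:350,230:450],None,fx=2.4,fy=2.4,interpolation=2)[:480]]))
f,P=grab("top");cv2.imwrite("pics/t1.png",cv2.resize(f[160:330,150:350],None,fx=3,fy=3))
```

```text
[470.577296   151.54468266 310.69771265] [-9.01205301e+01 -5.19285401e-02 -9.32365441e+01] [-0.49176025 -0.36710744 -1.46450104] [ 1.65201032e+01  1.59573688e+01  1.07984146e+02 -9.78414695e-03
  5.61894742e+01  1.09762156e+02]
```

View pics/s1.png

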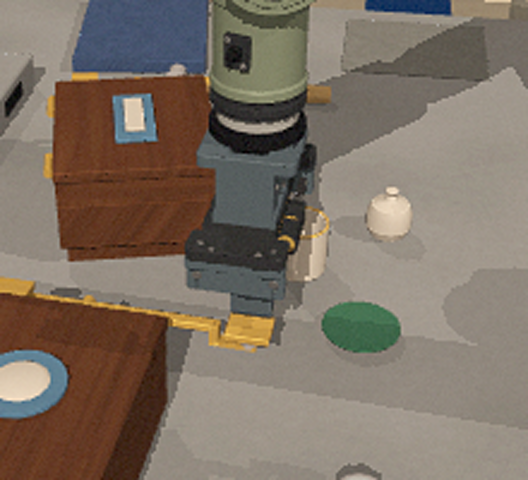

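View pics/t1.png

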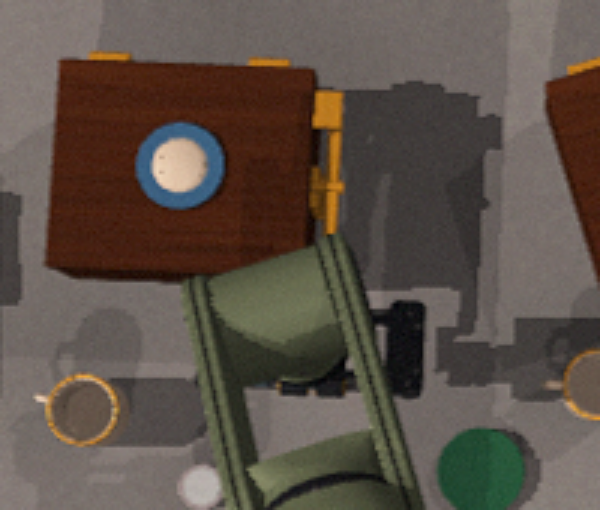

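Side crop: the closed fingertips are directly above the brass pad, at crop pixel (248,325). Top crop: the wrist stays in front of the lid. Nothing has been disturbed. I'll descend to contact.

Run:
```python
from plan import *
print("A");emit(interp(load(),lever(0,0),10))
```

```text
A
[[[0.0, 0.0, 0.0], [-0.0, 0.4, -0.0], 1], [[0.0, 0.0, 0.0], [-0.0, 1.6, -0.0], 1], [[0.0, 0.0, 0.0], [-0.0, 3.2, -0.0], 1], [[0.0, 0.0, 0.0], [-0.0, 5.3, -0.0], 1], [[0.0, 0.0, 0.0], [-0.0, 7.5, -0.0], 1], [[0.0, 0.0, 0.0], [-0.0, 9.7, -0.0], 1], [[0.0, 0.0, 0.0], [-0.0, 11.7, -0.0], 1], [[0.0, 0.0, 0.0], [-0.0, 13.4, -0.0], 1], [[0.0, 0.0, 0.0], [-0.0, 14.6, -0.0], 1], [[0.0, 0.0, 0.0], [-0.0, 15.0, -0.0], 1]]
```

Request:
carry_out(
  increments=[
    [[0,0,0],[0,0.4,0],1],
    [[0,0,0],[0,1.6,0],1],
    [[0,0,0],[0,3.2,0],1],
    [[0,0,0],[0,5.3,0],1],
    [[0,0,0],[0,7.5,0],1],
    [[0,0,0],[0,9.7,0],1],
    [[0,0,0],[0,11.8,0],1],
    [[0,0,0],[0,13.4,0],1],
    [[0,0,0],[0,14.6,0],1],
    [[0,0,0],[0,15,0],1],
  ],
)

```text
time_s: 4.37
ee_pos: [471.0, 152.1, 296.6]
ee_rot: [-90.0, -0.0, -93.2]
force: [0.8, 0.8, -0.2]
gripper_width: 0.8
```

Run:
```python
from plan import *
th=lambda x:0.36*(x*x*(3-2*x))
print("B");emit([lever(th(i/30),-4*i/30) for i in range(1,31)])
from workcell import env
s=env.state();print(s['ee_pos'],s['force'])
```

```text
B
[[[0.0012, 0.0, -0.0], [-0.0, 0.3, -0.3], 1], [[0.0046, 0.0, -0.0], [-0.0, 0.9, -0.9], 1], [[0.0101, 0.0, -0.0], [-0.0, 1.9, -2.0], 1], [[0.0175, 0.0, -0.0], [-0.0, 3.2, -3.4], 1], [[0.0267, 0.0, -0.0], [-0.0, 4.7, -5.2], 1], [[0.0374, 0.0, -0.0], [-0.0, 6.5, -7.3], 1], [[0.0497, 0.0, -0.0], [-0.0, 8.6, -9.6], 1], [[0.0631, 0.0, -0.0], [-0.0, 10.9, -12.1], 1], [[0.0778, 0.0, -0.0], [-0.0, 13.4, -14.8], 1], [[0.0933, 0.0, -0.0], [-0.0, 16.1, -17.6], 1]]
[[[0.0164, 0.0, -0.0], [-0.0, 2.7, -3.2], 1], [[0.0334, 0.0, -0.0], [-0.0, 5.4, -6.4], 1], [[0.0509, 0.0, -0.0], [-0.0, 8.3, -9.7], 1], [[0.0687, 0.0, -0.0], [-0.0, 11.3, -13.0], 1], [[0.0867, 0.0, -0.0], [-0.0, 14.4, -16.3], 1], [[0.1047, 0.0, -0.0], [-0.0, 17.6, -19.5], 1], [[0.1225, 0.0, -0.0], [-0.0, 20.8, -22.7], 1], [[0.14, 0.0, -0.0], [-0.0, 23.9, -25.7], 1], [[0.157, 0.0, -0.0], [-0.0, 27.1, -28.6], 1], [[0.1734, 0.0, -0.0], [-0.0, 30.2, -31.3], 1]]
[[[0.0155, 0.0, -0.0], [-0.0, 2.5, -3.0], 1], [[0.0302, 0.0, -0.0], [-0.0, 4.8, -5.8], 1], [[0.0436, 0.0, -0.0], [-0.0, 7.1, -8.3], 1], [[0.0559, 0.0, -0.0], [-0.0, 9.2, -10.6], 1], [[0.0666, 0.0, -0.0], [-0.0, 11.1, -12.5], 1], [[0.0758, 0.0, -0.0], [-0.0, 12.7, -14.2], 1], [[0.0832, 0.0, -0.0], [-0.0, 14.0, -15.5], 1], [[0.0887, 0.0, -0.0], [-0.0, 15.1, -16.5], 1], [[0.0921, 0.0, -0.0], [-0.0, 15.8, -17.1], 1], [[0.0933, 0.0, -0.0], [-0.0, 16.1, -17.3], 1]]
[470.97622083 152.06984919 296.64234968] [ 0.84140582  0.84749392 -0.18650826]
```

Request:
carry_out(
  increments=[
    [[0.0012,0,0],[0,0.3,-0.3],1],
    [[0.0046,0,0],[0,0.9,-0.9],1],
    [[0.0101,0,0],[0,1.9,-2],1],
    [[0.0175,0,0],[0,3.2,-3.4],1],
    [[0.0267,0,0],[0,4.7,-5.2],1],
    [[0.0374,0,0],[0,6.5,-7.3],1],
    [[0.0497,0,0],[0,8.6,-9.6],1],
    [[0.0631,0,0],[0,10.9,-12.1],1],
    [[0.0778,0,0],[0,13.4,-14.8],1],
    [[0.0933,0,0],[0,16.1,-17.6],1],
  ],
)

```text
time_s: 5.2
ee_pos: [453.2, 153.1, 281.7]
ee_rot: [-84.6, 0.0, -93.2]
force: [-2.1, 0.3, 7.3]
gripper_width: 0.4
```

Contact at about 7 N, as expected. I'll continue.

Request:
carry_out(
  increments=[
    [[0.0164,0,0],[0,2.7,-3.2],1],
    [[0.0334,0,0],[0,5.4,-6.4],1],
    [[0.0509,0,0],[0,8.3,-9.7],1],
    [[0.0687,0,0],[0,11.3,-13],1],
    [[0.0867,0,0],[0,14.4,-16.3],1],
    [[0.1047,0,0],[0,17.6,-19.5],1],
    [[0.1225,0,0],[0,20.8,-22.7],1],
    [[0.14,0,0],[0,23.9,-25.7],1],
    [[0.157,0,0],[0,27.1,-28.6],1],
    [[0.1734,0,0],[0,30.2,-31.3],1],
  ],
)

```text
time_s: 6.03
ee_pos: [424.7, 154.7, 248.3]
ee_rot: [-74.6, 0.0, -93.2]
force: [-2.8, -1.0, 5.7]
gripper_width: 0.8
```

Request:
carry_out(
  increments=[
    [[0.0155,0,0],[0,2.5,-3],1],
    [[0.0302,0,0],[0,4.8,-5.8],1],
    [[0.0436,0,0],[0,7.1,-8.3],1],
    [[0.0559,0,0],[0,9.2,-10.6],1],
    [[0.0666,0,0],[0,11.1,-12.5],1],
    [[0.0758,0,0],[0,12.7,-14.2],1],
    [[0.0832,0,0],[0,14,-15.5],1],
    [[0.0887,0,0],[0,15.1,-16.5],1],
    [[0.0921,0,0],[0,15.8,-17.1],1],
    [[0.0933,0,0],[0,16.1,-17.3],1],
  ],
)

```text
time_s: 6.87
ee_pos: [412.1, 155.3, 228.6]
ee_rot: [-69.3, 0.0, -93.2]
force: [-8.9, 0.9, 14.1]
gripper_width: 0.5
```

Run:
```python
from plan import *
from h import *
s=env.state();print(s['ee_pos'],s['ee_rot'],s['force'],s['qpos'],load()[0])
f,P=grab("side");cv2.imwrite("pics/s2.png",f)
F,Q=grab("top");cv2.imwrite("pics/t2.png",F)
# lid angle: fit plane to side-view medallion/lid pts over the case
c=Ro.from_euler('z',-YAW,degrees=True)
for n,A in(("side",P),("top",Q)):
    L=c.apply((A.reshape(-1,3)-C)); k=(L[:,0]>-40)&(L[:,0]<95)&(abs(L[:,1])<105)&(L[:,2]>110)&(L[:,2]<300)
    L=L[k];a=np.arctan2(L[:,2]-85,90-L[:,0]);print(n,k.sum(),np.percentile(a,[5,25,50,75,95]).round(3),L[:,2].max())
s=env.state();print(s['force'])
```

```text
[412.05201029 155.34231265 228.64883293] [-6.93197734e+01  5.62113517e-03 -9.32103690e+01] [-8.86256784  0.90208625 14.1167708 ] [ 21.99301563  15.66197045 126.78446631 -25.37572436  20.53118115
 137.71632097] [412.70889167 155.35411273 227.80108797]
side 1130 [1.071 1.079 1.097 1.121 1.146] 251.15474599663287
top 2092 [1.073 1.13  1.16  1.24  1.456] 255.58495977536802
[-9.09857115 -0.57850295 13.8038521 ]
```

View pics/s2.png

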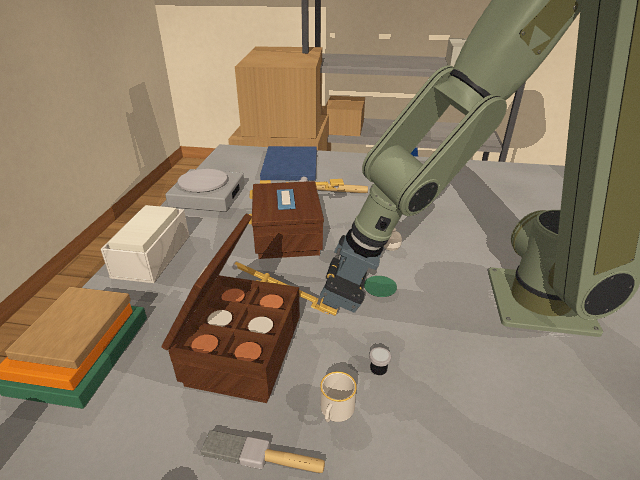

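Side view: the round case's lid stands open with all six wells visible, and the fingertips are on the pad at about (335,300). The normal force of about 16 N means the lever is at its stop. I'll add 2 mm for margin and hold.

Request:
carry_out(
  increments=[
    [[0,0,0],[0,0.5,0],1],
    [[0,0,0],[0,1,0],1],
    [[0,0,0],[0,1.5,0],1],
    [[0,0,0],[0,2,0],1],
    [[0,0,0],[0,2,0],1],
    [[0,0,0],[0,2,0],1],
    [[0,0,0],[0,2,0],1],
    [[0,0,0],[0,2,0],1],
    [[0,0,0],[0,2,0],1],
    [[0,0,0],[0,2,0],1],
  ],
)

```text
time_s: 7.8
ee_pos: [412.6, 155.3, 227.1]
ee_rot: [-69.3, 0.0, -93.2]
force: [-11.9, -0.0, 17.4]
gripper_width: 0.7
```

Request:
carry_out(
  increments=[
    [[0,0,0],[0,0,0],1],
    [[0,0,0],[0,0,0],1],
    [[0,0,0],[0,0,0],1],
    [[0,0,0],[0,0,0],1],
    [[0,0,0],[0,0,0],1],
    [[0,0,0],[0,0,0],1],
    [[0,0,0],[0,0,0],1],
    [[0,0,0],[0,0,0],1],
    [[0,0,0],[0,0,0],1],
    [[0,0,0],[0,0,0],1],
  ],
)

```text
time_s: 8.63
ee_pos: [412.6, 155.3, 227.1]
ee_rot: [-69.3, 0.0, -93.2]
force: [-10.8, 0.6, 16.6]
gripper_width: 0.6
```

Request:
carry_out(
  increments=[
    [[0,0,0],[0,0,0],1],
    [[0,0,0],[0,0,0],1],
    [[0,0,0],[0,0,0],1],
    [[0,0,0],[0,0,0],1],
    [[0,0,0],[0,0,0],1],
    [[0,0,0],[0,0,0],1],
    [[0,0,0],[0,0,0],1],
    [[0,0,0],[0,0,0],1],
    [[0,0,0],[0,0,0],1],
    [[0,0,0],[0,0,0],1],
  ],
)

```text
time_s: 9.47
ee_pos: [412.6, 155.3, 227.1]
ee_rot: [-69.3, 0.0, -93.2]
force: [-10.9, 0.3, 17.1]
gripper_width: 0.4
```

Request:
carry_out(
  increments=[
    [[0,0,0],[0,0,0],1],
    [[0,0,0],[0,0,0],1],
    [[0,0,0],[0,0,0],1],
    [[0,0,0],[0,0,0],1],
    [[0,0,0],[0,0,0],1],
    [[0,0,0],[0,0,0],1],
    [[0,0,0],[0,0,0],1],
    [[0,0,0],[0,0,0],1],
    [[0,0,0],[0,0,0],1],
    [[0,0,0],[0,0,0],1],
  ],
)

```text
time_s: 10.3
ee_pos: [412.6, 155.3, 227.1]
ee_rot: [-69.3, 0.0, -93.2]
force: [-11.6, 0.8, 16.4]
gripper_width: 0.6
```

Request:
carry_out(
  increments=[
    [[0,0,0],[0,0,0],1],
    [[0,0,0],[0,0,0],1],
    [[0,0,0],[0,0,0],1],
    [[0,0,0],[0,0,0],1],
    [[0,0,0],[0,0,0],1],
    [[0,0,0],[0,0,0],1],
    [[0,0,0],[0,0,0],1],
    [[0,0,0],[0,0,0],1],
    [[0,0,0],[0,0,0],1],
    [[0,0,0],[0,0,0],1],
  ],
)

```text
time_s: 11.13
ee_pos: [412.6, 155.3, 227.1]
ee_rot: [-69.3, 0.0, -93.2]
force: [-10.4, 1.5, 17.4]
gripper_width: 0.6
```

Run:
```python
from plan import *
from workcell import env
s=env.state();print(s['time_s'],s['ee_pos'],s['force'])
p,R=load();save(p+R.apply([0,2,0]),R)
# return: th .36->-0.01 (end above rest), gap -6 -> 0; slow near shut; 60 rows
n=60
def f(i):
    x=i/n; return x*x*(3-2*x)
emit([lever(0.36*(1-f(i)),-6+6*min(1,i/40)+ (0 if i<=40 else 2.0*(i-40)/20)) for i in range(1,n+1)])
```

```text
11.1333 [412.60536863 155.29288532 227.13090935] [-10.41358914   1.54165191  17.42554273]
[[[-0.0003, 0.0, -0.0], [-0.0, -0.2, 0.1], 1], [[-0.0012, 0.0, -0.0], [-0.0, -0.5, 0.2], 1], [[-0.0026, 0.0, -0.0], [-0.0, -0.8, 0.5], 1], [[-0.0046, 0.0, -0.0], [-0.0, -1.3, 0.9], 1], [[-0.0071, 0.0, -0.0], [-0.0, -1.8, 1.4], 1], [[-0.0101, 0.0, -0.0], [-0.0, -2.4, 1.9], 1], [[-0.0136, 0.0, -0.0], [-0.0, -3.1, 2.6], 1], [[-0.0175, 0.0, -0.0], [-0.0, -3.8, 3.4], 1], [[-0.0219, 0.0, -0.0], [-0.0, -4.6, 4.2], 1], [[-0.0267, 0.0, -0.0], [-0.0, -5.4, 5.2], 1]]
[[[-0.0052, 0.0, -0.0], [-0.0, -0.9, 1.0], 1], [[-0.0107, 0.0, -0.0], [-0.0, -1.9, 2.1], 1], [[-0.0167, 0.0, -0.0], [-0.0, -2.9, 3.2], 1], [[-0.023, 0.0, -0.0], [-0.0, -4.0, 4.5], 1], [[-0.0295, 0.0, -0.0], [-0.0, -5.1, 5.8], 1], [[-0.0364, 0.0, -0.0], [-0.0, -6.3, 7.1], 1], [[-0.0436, 0.0, -0.0], [-0.0, -7.4, 8.6], 1], [[-0.0511, 0.0, -0.0], [-0.0, -8.6, 10.1], 1], [[-0.0587, 0.0, -0.0], [-0.0, -9.8, 11.6], 1], [[-0.0666, 0.0, -0.0], [-0.0, -11.1, 13.2], 1]]
[[[-0.0081, 0.0, -0.0], [-0.0, -1.3, 1.6], 1], [[-0.0164, 0.0, -0.0], [-0.0, -2.7, 3.
[... 1076 characters left out ...]
 1], [[-0.0436, 0.0, -0.0], [-0.0, -6.9, 8.8], 1], [[-0.0499, 0.0, -0.0], [-0.0, -7.9, 10.1], 1], [[-0.0559, 0.0, -0.0], [-0.0, -8.9, 11.3], 1], [[-0.0614, 0.0, -0.0], [-0.0, -9.7, 12.5], 1], [[-0.0666, 0.0, -0.0], [-0.0, -10.5, 13.6], 1]]
[[[-0.0048, 0.0, -0.0], [-0.0, -0.8, 0.9], 1], [[-0.0092, 0.0, -0.0], [-0.0, -1.6, 1.8], 1], [[-0.0131, 0.0, -0.0], [-0.0, -2.3, 2.6], 1], [[-0.0166, 0.0, -0.0], [-0.0, -2.9, 3.3], 1], [[-0.0196, 0.0, -0.0], [-0.0, -3.4, 3.9], 1], [[-0.0221, 0.0, -0.0], [-0.0, -3.9, 4.4], 1], [[-0.0241, 0.0, -0.0], [-0.0, -4.3, 4.8], 1], [[-0.0255, 0.0, -0.0], [-0.0, -4.6, 5.1], 1], [[-0.0264, 0.0, -0.0], [-0.0, -4.8, 5.3], 1], [[-0.0267, 0.0, -0.0], [-0.0, -5.0, 5.3], 1]]
```

Held for over 4 s at about 20 N normal force. Now the slow return.

Request:
carry_out(
  increments=[
    [[-0.0003,0,0],[0,-0.2,0.1],1],
    [[-0.0012,0,0],[0,-0.5,0.2],1],
    [[-0.0026,0,0],[0,-0.8,0.5],1],
    [[-0.0046,0,0],[0,-1.3,0.9],1],
    [[-0.0071,0,0],[0,-1.8,1.4],1],
    [[-0.0101,0,0],[0,-2.4,1.9],1],
    [[-0.0136,0,0],[0,-3.1,2.6],1],
    [[-0.0175,0,0],[0,-3.8,3.4],1],
    [[-0.0219,0,0],[0,-4.6,4.2],1],
    [[-0.0267,0,0],[0,-5.4,5.2],1],
  ],
)

```text
time_s: 11.97
ee_pos: [416.0, 155.1, 233.2]
ee_rot: [-70.9, 0.0, -93.2]
force: [-2.3, -0.3, 2.5]
gripper_width: 0.7
```

Request:
carry_out(
  increments=[
    [[-0.0052,0,0],[0,-0.9,1],1],
    [[-0.0107,0,0],[0,-1.9,2.1],1],
    [[-0.0167,0,0],[0,-2.9,3.2],1],
    [[-0.023,0,0],[0,-4,4.5],1],
    [[-0.0295,0,0],[0,-5.1,5.8],1],
    [[-0.0364,0,0],[0,-6.3,7.1],1],
    [[-0.0436,0,0],[0,-7.4,8.6],1],
    [[-0.0511,0,0],[0,-8.6,10.1],1],
    [[-0.0587,0,0],[0,-9.8,11.6],1],
    [[-0.0666,0,0],[0,-11.1,13.2],1],
  ],
)

```text
time_s: 12.8
ee_pos: [425.3, 154.6, 247.7]
ee_rot: [-74.8, -0.0, -93.2]
force: [-3.2, 0.7, 4.1]
gripper_width: 0.5
```

Request:
carry_out(
  increments=[
    [[-0.0081,0,0],[0,-1.3,1.6],1],
    [[-0.0164,0,0],[0,-2.7,3.2],1],
    [[-0.0248,0,0],[0,-4.1,4.9],1],
    [[-0.0334,0,0],[0,-5.5,6.6],1],
    [[-0.0421,0,0],[0,-6.9,8.4],1],
    [[-0.0509,0,0],[0,-8.3,10.1],1],
    [[-0.0598,0,0],[0,-9.6,12],1],
    [[-0.0687,0,0],[0,-11,13.8],1],
    [[-0.0777,0,0],[0,-12.4,15.6],1],
    [[-0.0867,0,0],[0,-13.7,17.5],1],
  ],
)

```text
time_s: 13.63
ee_pos: [438.6, 153.9, 265.8]
ee_rot: [-79.7, 0.0, -93.2]
force: [-4.1, 0.6, 6.2]
gripper_width: 0.6
```

Request:
carry_out(
  increments=[
    [[-0.009,0,0],[0,-1.5,1.8],1],
    [[-0.018,0,0],[0,-3,3.6],1],
    [[-0.0269,0,0],[0,-4.4,5.3],1],
    [[-0.0358,0,0],[0,-5.9,7.1],1],
    [[-0.0446,0,0],[0,-7.3,8.9],1],
    [[-0.0533,0,0],[0,-8.6,10.7],1],
    [[-0.0619,0,0],[0,-10,12.5],1],
    [[-0.0703,0,0],[0,-11.3,14.2],1],
    [[-0.0786,0,0],[0,-12.5,15.9],1],
    [[-0.0867,0,0],[0,-13.8,17.6],1],
  ],
)

```text
time_s: 14.47
ee_pos: [453.5, 153.1, 282.6]
ee_rot: [-84.7, 0.0, -93.2]
force: [-3.6, 0.6, 5.3]
gripper_width: 0.5
```

Request:
carry_out(
  increments=[
    [[-0.0079,0,0],[0,-1.3,1.6],1],
    [[-0.0155,0,0],[0,-2.5,3.1],1],
    [[-0.023,0,0],[0,-3.7,4.6],1],
    [[-0.0302,0,0],[0,-4.8,6.1],1],
    [[-0.037,0,0],[0,-5.9,7.5],1],
    [[-0.0436,0,0],[0,-6.9,8.8],1],
    [[-0.0499,0,0],[0,-7.9,10.1],1],
    [[-0.0559,0,0],[0,-8.9,11.3],1],
    [[-0.0614,0,0],[0,-9.7,12.5],1],
    [[-0.0666,0,0],[0,-10.5,13.6],1],
  ],
)

```text
time_s: 15.3
ee_pos: [466.1, 152.3, 294.4]
ee_rot: [-88.5, 0.0, -93.2]
force: [-3.9, 0.7, 7.5]
gripper_width: 0.4
```

Request:
carry_out(
  increments=[
    [[-0.0048,0,0],[0,-0.8,0.9],1],
    [[-0.0092,0,0],[0,-1.6,1.8],1],
    [[-0.0131,0,0],[0,-2.3,2.6],1],
    [[-0.0166,0,0],[0,-2.9,3.3],1],
    [[-0.0196,0,0],[0,-3.4,3.9],1],
    [[-0.0221,0,0],[0,-3.9,4.4],1],
    [[-0.0241,0,0],[0,-4.3,4.8],1],
    [[-0.0255,0,0],[0,-4.6,5.1],1],
    [[-0.0264,0,0],[0,-4.8,5.3],1],
    [[-0.0267,0,0],[0,-5,5.3],1],
  ],
)

```text
time_s: 16.13
ee_pos: [471.0, 152.1, 298.9]
ee_rot: [-90.0, -0.0, -93.2]
force: [-0.1, 0.6, -0.0]
gripper_width: 0.3
```

Run:
```python
from plan import *
from workcell import env
s=env.state();print(s['time_s'],s['ee_pos'],s['ee_rot'],s['force'],load()[0])
p,R=load();q=p.copy();q[2]+=120
emit(interp((p,R),(q,R),10))
```

```text
16.1333 [471.028544   152.09368052 298.93334681] [-9.00021542e+01 -6.32831789e-03 -9.31956479e+01] [-0.0808407   0.58849875 -0.03172258] [470.97201091 152.09938661 299.03947279]
[[[0.0, 0.0, 0.0], [-0.0, -3.4, 0.0], 1], [[0.0, 0.0, 0.0], [-0.0, -12.5, 0.0], 1], [[0.0, 0.0, 0.0], [-0.0, -25.9, 0.0], 1], [[0.0, 0.0, 0.0], [-0.0, -42.2, 0.0], 1], [[0.0, 0.0, 0.0], [-0.0, -60.0, 0.0], 1], [[0.0, 0.0, 0.0], [-0.0, -77.8, 0.0], 1], [[0.0, 0.0, 0.0], [-0.0, -94.1, 0.0], 1], [[0.0, 0.0, 0.0], [-0.0, -107.5, 0.0], 1], [[0.0, 0.0, 0.0], [-0.0, -116.6, 0.0], 1], [[0.0, 0.0, 0.0], [-0.0, -120.0, 0.0], 1]]
```

The lever followed the fingers all the way up, and the force went to zero at rest height. I'll move clear and check.

Request:
carry_out(
  increments=[
    [[0,0,0],[0,-3.4,0],1],
    [[0,0,0],[0,-12.5,0],1],
    [[0,0,0],[0,-26,0],1],
    [[0,0,0],[0,-42,0],1],
    [[0,0,0],[0,-60,0],1],
    [[0,0,0],[0,-78,0],1],
    [[0,0,0],[0,-94,0],1],
    [[0,0,0],[0,-107.5,0],1],
    [[0,0,0],[0,-116.6,0],1],
    [[0,0,0],[0,-120,0],1],
  ],
)

```text
time_s: 16.97
ee_pos: [471.0, 152.2, 421.1]
ee_rot: [-89.8, 0.1, -93.2]
force: [-0.1, -0.3, -0.6]
gripper_width: 0.7
```

Request:
carry_out(
  increments=[
    [[0,0,0],[0,0,0],1],
    [[0,0,0],[0,0,0],1],
    [[0,0,0],[0,0,0],1],
    [[0,0,0],[0,0,0],1],
  ],
)

```text
time_s: 17.3
ee_pos: [470.8, 152.1, 418.1]
ee_rot: [-90.1, -0.0, -93.2]
force: [0.3, 0.4, -0.2]
gripper_width: 0.6
```

Run:
```python
from plan import *
from h import *
s=env.state();print(s['time_s'],s['ee_pos'],s['force'],abs(s['qvel']).max())
f,P=grab("side");cv2.imwrite("pics/s3.png",f)
c=Ro.from_euler('z',-YAW,degrees=True)
for A in(np.load("side0.npy"),P):
    L=c.apply(A.reshape(-1,3)-C)
    lid=L[(abs(L[:,0])<85)&(abs(L[:,1])<105)&(L[:,2]>60)&(L[:,2]<260)]
    a,b,h=np.linalg.lstsq(np.c_[lid[:,:2],np.ones(len(lid))],lid[:,2],rcond=None)[0]
    pad=L[(abs(L[:,0]+160)<18)&(abs(L[:,1]+130)<15)&(L[:,2]>60)&(L[:,2]<120)]
    print("lid slope",a.round(4),"h",h.round(1),"pad z",np.median(pad[:,2]).round(1),len(pad))
```

```text
17.3 [470.84509744 152.07267706 418.09834396] [ 0.29879103  0.41548018 -0.15527689] 0.3061234278179399
lid slope 0.002 h 100.1 pad z 85.8 184
lid slope 0.0022 h 100.2 pad z 86.0 183
```

View pics/s3.png

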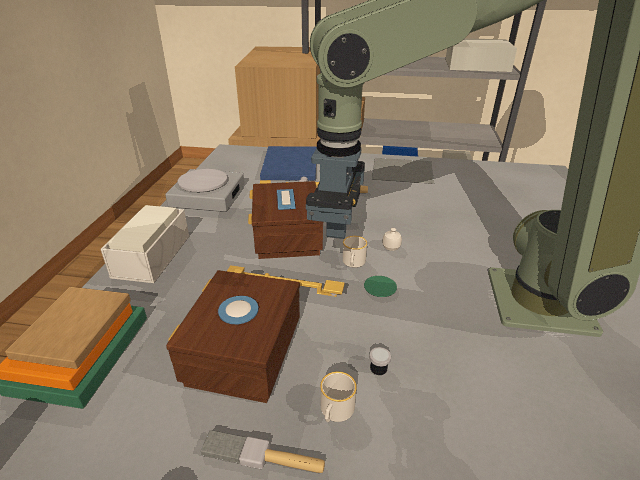

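The lid is shut, the pad is back at its rest height, the gripper is clear, and everything else is where it was.

```bash
python3 -c "
from workcell import env
print(env.job_done())"
```

```text
the job is handed in; nothing more can be done
None
```

The round-medallion case was shown to the overhead camera, closed again without slamming, and handed in at 17.3 s of the 45 s allowed.

- **Opening:** I pressed the lever's pad with the closed fingertips, following the lever's arc, until it reached its stop. At the stop the pad pressed back with about 16–20 N. The side picture showed the lid open and all six wells. The raised lid edge measured 251 mm above the case's underside, against about 249 mm expected.
- **Holding:** I kept it fully open for just over 4 s.
- **Closing:** I let the lever up over 5 s. The force readings show the pad still pressing on the fingertips until just before rest height, then dropping to zero. I then raised the gripper 120 mm clear.
- **Last checks:** The lid's slope and height and the pad's height (86 mm) match the starting picture to within 0.2 mm. The other case and the bystanders look unmoved in the side view; I judged that by eye and did not measure it.

One reading disagreed: while the lid was open, the rough lid-angle estimate from the cameras came out at 1.10–1.16 rad instead of 1.04. I put this down to where it measured on the lid and relied on the force and edge height instead. No other check failed.

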